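# Lift the round clay coaster off its drying stand with the lifter

## Task

Take the lifter by its wooden handle, slide its blade under the round clay coaster on its drying stand, lift the coaster off and bring it to the ware board. Set the lifter down flat on the board with the coaster lying on its blade, and let go. The clay is still soft: do not touch the coaster with the fingers, and leave the square tile on its stand alone.

Things in the scene. Friction and masses are not known exactly. Their poses are not given: they have to be found in the camera images.
- lifter_grip (a point): Centre of the lifter's wooden handle: a level bar 88 mm long (x), 20 wide (y), 26 high, over the rear of a flat steel blade. The point is 75 mm above the blade's underside, which lies on the bench. x points along the blade to its tip, y across (pinch along y), z up. An upright stem, 22 mm wide, joins handle and blade 21 to 27 mm behind this point. 0.2 kg, balanced about 15 mm ahead of the point.
- lifter_blade (a point): Where the coaster's centre should rest on the top of the lifter's blade (135 x 60 mm, 3 mm thick, flat): 50 mm ahead (+x) of the grip point and 72 mm below it, 57 mm behind the tip, 71 mm ahead of the stem, mid-width. Same axes as the grip point.
- disc_center (a point): Centre (half-way up) of the round clay coaster: grey-brown, 116 mm across, 10 mm thick with a slightly raised middle, flat underside, about 0.1 kg. It lies loose across the two rails of its drying stand, underside 30 mm above the bench; z up.
- rack_round: Fixed wooden drying stand under the coaster: two parallel rails 130 mm long, 20 wide, 30 high, bare bench in the 80 mm gap between them, and a low tie (10 mm high) joining them 65 to 83 mm beyond the middle. Origin on the bench, mid-gap; x runs along the gap from the open end to the tied end, the way the blade slides in; z up.
- square_tile_center (a point): Centre of the square clay tile, 104 x 104 x 10 mm, same clay, which lies on another stand of the same kind. Not to be moved.
- rack_square: The other fixed drying stand, same size and axes, under the square tile.
- ware_board: The plain wooden ware board, fixed, 150 mm (x) by 300 mm (y) and 16 mm thick, lying flat on the bench. Origin at the centre of its underside; z up.
There are look-alikes about, which are no part of the job. Leave any blue or red look-alike of the part that bears disc_center alone.

How it is judged:
By the outcome, as a careful person would: the job done as asked, in the order asked, and still so for the second after the job is handed in, with the robot touching nothing.
It also fails if it takes over 54 s, if anything falls off the work surface, if the arm or the gripper's body presses on something with over 40 N, if the wrist force passes 120 N, or if a joint passes its speed limit or range.

## Robot

A 6-joint arm with a two-finger parallel gripper is mounted at the origin on a cart in front of the work surface, level with it; the furniture and walls round the work are solid. World frame = base frame: x ahead of the robot, y to its left, z up, the work surface at z = 0. Lengths are in mm, angles in rad, forces in N, time in s.
With the tool pointing down it reaches from about 350 to 875 mm from the base axis. Payload 4.2 kg.
Tool frame: the origin (TCP) lies at the very end of the fingers, on their centre line; the grasp point (between the pads) lies arm.grip_point_offset behind it (arm.grip_point_offset is the distance from the TCP to the grasp point, in mm); z points along the fingers, y is the line along which they close (so a half turn about z gives the same grasp; the last joint's range is limited). The gripper opens to 85 mm and grips with 20 to 120 N. Pads are 22 mm wide; open, the fingers measure 114 mm over their backs; the gripper's body (76 mm by 85 mm) begins 54 mm behind the grasp point. The pads swing forward as they close: fully open they stand 13 mm farther back than shut.
Start: joints at [-0.861, 0.385, 0.008, 0, -1.194, -0.259], TCP at [272.315, -562.533, 231.312] pointing down, gripper open.
Joint ranges: [-3.14, 3.14], [-1.21, 2.06], [-1.07, 1.41], [-3.16, 2.05], [-2.99, -0.16], [-3.1, 3.1]. Speed limits (rad/s): [2.79, 2.79, 3.14, 3.14, 3.14, 3.14].

## Interface

Orientations are given as a unit quaternion [x, y, z, w].
In Python, from bench import arm, cams, ticket gives the robot as it stands.
- The arm moves only by the tool servo_tool, never from a script. Its argument "commands" is a list that holds one entry, the list of rows, each a list of 7 numbers: the closure in counts, from 0 (fully open) to 255 (shut), then the shift along the tool's x, y, z in m, then the turn, a rotation vector about the tool's x, y, z in degrees. In form: [[[grip, x, y, z, ax, ay, az], ...]]. A call has 1 to 10 rows; each row shifts and turns the commanded pose from where the row before left it, along the tool's axes as they then stand; what a row does not reach is not made up. A row lasts 1/12 s, in which the tool goes at most 41.7 mm and 7.16 degrees, less where a joint would pass 70% of its speed; a pose out of reach is approached as far as the arm can. A call with a gripper value outside its range is refused whole. The fingers move at their own pace and stop on an object; the grip force is fixed at half the most. Time passes only in rows, so rows that do not move let the fingers close. It gives the time, the measured TCP pose, the force, the opening and the grip force at its end, in the units of the state.
- arm.read_state(): the state, without advancing time (a new reading comes with each control period).
- cams.get_image(name): name is "scene" or "top"; returns a dict with "frame" (420x560x3 uint8, blue, green, red), "K" (3x3 intrinsics, pixels), "T" (4x4, takes a point from camera to world coordinates). Camera axes: x right, y up, looking along -z (the intrinsics and any distortion apply to the point x, -y, -z); pixel columns grow to the right and rows downward; lengths in mm; the calibration is good to about 2 mm. A picture is of the moment at which its call begins. There is no depth.
- ticket.job_done(): hands the job in; it is judged then, once.
The state is a dict: "clock": time; "joints": joint angles; "joint_vel": joint speeds; "joint_efforts": joint torques, N m; "position": TCP position; "ee_rot": TCP orientation; "contact_force": force on the tool from outside, world axes, zero at the start; "wrist_torque": the same for the moment, N m; "gripper_width": finger opening in mm; "grasp_force": force on a finger pad.
Only numpy, scipy, OpenCV 4.12 (cv2) and the standard library are available. Lean on these libraries where they do the work, as an engineer would, in place of code of your own. Each camera call takes 0.05 s, during which the arm holds its last target. There are 200 camera calls.

## Working session

There is one attempt and no reset: what is moved stays moved. The work goes in short steps, Python scripts to look and compute and a tool call to move; the robot and the scene stay as the last step left them, time stands still between calls to the robot, and variables do not carry over. Pictures are saved under pics/ and viewed, at most 10 in all, crops included, and the job is handed in when it is done.

Besides the shell and the picture viewer there is one more tool, called after ">>>" as name([rows], argument=value, ...), one row to a line, values as JSON. servo_tool: Moves the arm, as the interface text tells. Its arguments: {"type":"object","properties":{"commands":{"type":"array","items":{"type":"array","items":{"type":"array","items":{"type":"number"}}}}},"required":["commands"]}

```bash
mkdir -p pics; ls
python3 - <<'E'
from bench import arm,cams
import cv2
print(arm.read_state(), arm.grip_point_offset)
for n in("scene","top"):
    d=cams.get_image(n); cv2.imwrite(f"pics/{n}0.png",d["frame"]); print(n,d["K"],d["T"],[k for k in d])
E
```

```text
pics
{'clock': 0.0, 'joints': array([-8.61396143e-01,  3.85534593e-01,  6.60659887e-03, -5.36426680e-04,
       -1.19398896e+00, -2.58584302e-01]), 'joint_vel': array([-0.00114765,  0.00151548,  0.00039002, -0.00112609, -0.00098428,
       -0.00138798]), 'joint_efforts': array([ 6.73258692e-04, -3.92289734e+01,  1.88405603e+01,  4.18614104e+00,
       -4.62305878e-03,  7.16934863e-06]), 'position': array([ 272.06778455, -562.01348805,  230.22176225]), 'ee_rot': array([-2.23407417e-01,  9.74724546e-01,  1.05453061e-03, -2.72722502e-04]), 'contact_force': array([ 0.90304118,  0.43424896, -0.13741506]), 'wrist_torque': array([-0.02364739, -0.0394105 ,  0.03463528]), 'grasp_force': 0.0, 'gripper_width': 85.2923298059521} 18.700000000000003
scene [[450.77836094   0.         276.43952309]
 [  0.         450.77836094 211.28390114]
 [  0.           0.           1.        ]] [[ 7.86795094e-01  2.86200230e-01 -5.46848158e-01 -3.00818012e+02]
 [-6.16757897e-01  3.98630191e-01 -6.78751551e-01 -1.19512815e+03]
 [ 2.37313355e-02  8.71311310e-01  4.90156531e-01  8.10096834e+02]
 [ 0.00000000e+00  0.00000000e+00  0.00000000e+00  1.00000000e+00]] ['frame', 'K', 'T']
top [[453.03186396   0.         280.528895  ]
 [  0.         453.03186396 206.81181981]
 [  0.           0.           1.        ]] [[-1.55668421e-03  9.98572366e-01 -5.33929499e-02  4.54133245e+02]
 [-9.99971299e-01 -1.95031648e-03 -7.32105302e-03 -1.73588498e+02]
 [-7.41473438e-03  5.33800209e-02  9.98546742e-01  1.33025106e+03]
 [ 0.00000000e+00  0.00000000e+00  0.00000000e+00  1.00000000e+00]] ['frame', 'K', 'T']
```

View pics/scene0.png

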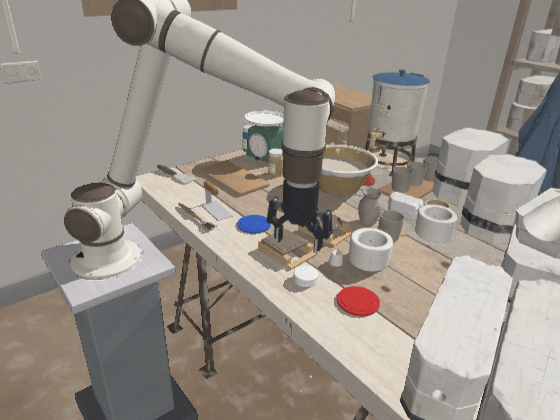

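View pics/top0.png

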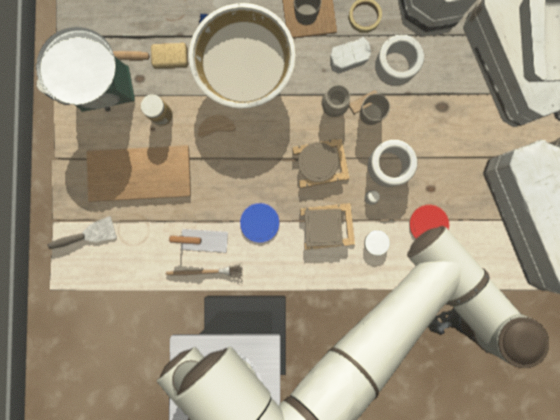

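The top view shows the lifter with handle at (185,240) and blade tip at (228,242), the round coaster at (320,161), the square tile at (325,228) and the board at (138,173). I'll enlarge the area around these.

Run:
```python
import cv2,numpy as np
f=cv2.imread("pics/top0.png")
a=cv2.resize(f[215:265,160:240],None,fx=5,fy=5,interpolation=cv2.INTER_CUBIC)
b=cv2.resize(f[135:195,280:360],None,fx=5,fy=5,interpolation=cv2.INTER_CUBIC)
c=cv2.resize(f[135:210,80:200],None,fx=3.333,fy=3.333,interpolation=cv2.INTER_CUBIC)
im=np.zeros((550,800,3),np.uint8)
im[:a.shape[0],:400]=a; im[:b.shape[0],400:]=b; im[300:300+c.shape[0],:400]=c[:250,:400]
cv2.imwrite("pics/crops.png",im)
```

```text
(no output)
```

View pics/crops.png

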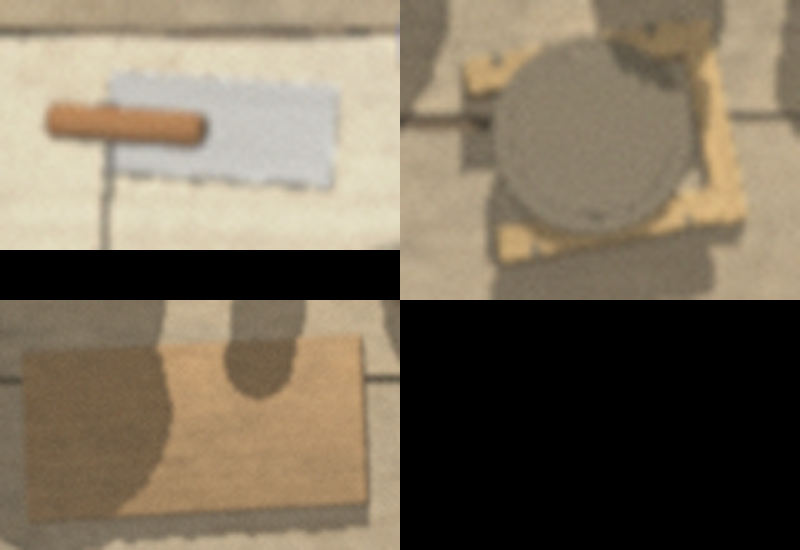

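```bash
cat > h.py <<'E'
import numpy as np
from bench import arm,cams
def ray(d,uv,z):
    K,T=d["K"],d["T"]; u,v=uv
    r=T[:3,:3]@np.array([(u-K[0,2])/K[0,0],-(v-K[1,2])/K[1,1],-1])
    o=T[:3,3]; return o+r*(z-o[2])/r[2]
def proj(d,p):
    q=np.linalg.inv(d["T"])@np.append(p,1); return np.array([d["K"][0,0]*q[0]/-q[2]+d["K"][0,2],-d["K"][1,1]*q[1]/-q[2]+d["K"][1,2]])
E
python3 - <<'E'
from h import *
import cv2
d=cams.get_image("top")
def w(cs,o,s,z): return np.array([ray(d,((u+.5)/s-.5+o[0],(v+.5)/s-.5+o[1]),z)[:2] for u,v in cs])
def sh(n,p):
    print(n,p.round(0).tolist(),'mean',p.mean(0).round(1),'sides',np.linalg.norm(p-np.roll(p,-1,0),axis=1).round(0),'ang',np.degrees(np.arctan2(*(np.roll(p,-1,0)-p).T[::-1])).round(1))
A=(160,215)
sh('blade',w([(111,71),(340,89),(332,188),(107,171)],A,5,3))
sh('handle',w([(47,103),(206,112),(205,145),(46,136)],A,5,80))
B=(280,135)
def b(c,z): return w([(u-400,v) for u,v in c],B,5,z)
sh('rack outer',b([(462,63),(712,22),(745,222),(503,263)],25))
sh('disc',b([(493,135),(594,37),(696,135),(594,233)],38))
sh('board',w([(22,52),(362,35),(367,201),(28,222)],(80,135),3.3333,16))
E
```

```text
blade [[461.0, 126.0], [450.0, -9.0], [393.0, -4.0], [403.0, 127.0]] mean [426.7  60. ] sides [135.  58. 132.  58.] ang [-94.6 175.6  85.6  -1.7]
handle [[443.0, 143.0], [438.0, 56.0], [420.0, 56.0], [425.0, 144.0]] mean [431.5  99.7] sides [88. 18. 88. 18.] ang [-93.3 178.7  86.7  -1.1]
rack outer [[697.0, -198.0], [721.0, -343.0], [604.0, -361.0], [581.0, -221.0]] mean [ 650.7 -280.6] sides [147. 118. 142. 119.] ang [ -80.8 -171.2   99.5   11.3]
disc [[653.0, -215.0], [710.0, -273.0], [653.0, -332.0], [596.0, -273.0]] mean [ 653.  -273.1] sides [81. 81. 81. 81.] ang [ -45.8 -134.4  133.8   45.5]
board [[692.0, 406.0], [706.0, 106.0], [560.0, 100.0], [542.0, 397.0]] mean [624.7 252.5] sides [300. 147. 297. 150.] ang [ -87.3 -177.8   93.4    3.2]
```

Measured sizes agree with the given ones: blade 135x58, handle 88x18, rack 147x118, disc 116, board 300x148. The lifter points at -94° yaw and the rack at about -81°. I'll rotate first, then translate.

>>> servo_tool([
  [[0,0,0,0,0,0,-6.7],[0,0,0,0,0,0,-6.7],[0,0,0,0,0,0,-6.7],[0,0,0,0,0,0,-6.7],[0,0,0,0,0,0,-6.7],[0,0,0,0,0,0,-6.7],[0,0,0,0,0,0,-6.7],[0,0,0,0,0,0,-6.7],[0,0,0,0,0,0,-6.4],[0,0,0,0,0,0,0]],
])

```text
clock: 0.98
position: [272.2, -562.3, 230.9]
ee_rot: [-0.682, 0.732, 0.0, 0.0]
contact_force: [0.2, -0.0, -0.5]
gripper_width: 85.4
grasp_force: 0.0
```

```bash
cat >> h.py <<'E'
from scipy.spatial.transform import Rotation as R
def go(xyz,yaw):
    s=arm.read_state(); M=R.from_quat(s["ee_rot"]).as_matrix()
    y=np.degrees(np.arctan2(M[1,0],M[0,0]))
    print("t",round(s["clock"],2),"pos",s["position"].round(1),"yaw",y.round(2),"zaxis",M[:,2].round(4),"F",s["contact_force"].round(1),"w",round(s["gripper_width"],1))
    print("tool shift m",(M.T@(np.array(xyz)-s["position"])/1000).round(4),"turn z",round(-(yaw-y),2))
E
python3 -c "
from h import *
go([429.5,91.5,200],-94.2)"
```

```text
t 0.98 pos [ 272.2 -562.3  230.9] yaw -94.07 zaxis [-4.e-04  8.e-04 -1.e+00] F [ 0.2 -0.  -0.5] w 85.4
tool shift m [-0.6633 -0.1105  0.0313] turn z 0.13
```

>>> servo_tool([
  [[0,-0.0332,-0.0055,0,0,0,0],[0,-0.0332,-0.0055,0,0,0,0],[0,-0.0332,-0.0055,0,0,0,0],[0,-0.0332,-0.0055,0,0,0,0],[0,-0.0332,-0.0055,0,0,0,0],[0,-0.0332,-0.0055,0,0,0,0],[0,-0.0332,-0.0055,0,0,0,0],[0,-0.0332,-0.0055,0,0,0,0],[0,-0.0332,-0.0055,0,0,0,0],[0,-0.0332,-0.0055,0,0,0,0]],
])

```text
clock: 1.82
position: [351.2, -233.9, 231.4]
ee_rot: [-0.68, 0.734, -0.0, 0.0]
contact_force: [0.5, -0.7, -0.1]
gripper_width: 85.5
grasp_force: 0.0
```

>>> servo_tool([
  [[0,-0.0332,-0.0055,0,0,0,0],[0,-0.0332,-0.0055,0,0,0,0],[0,-0.0332,-0.0055,0,0,0,0],[0,-0.0332,-0.0055,0,0,0,0],[0,-0.0332,-0.0055,0,0,0,0],[0,-0.0332,-0.0055,0,0,0,0],[0,-0.0332,-0.0055,0,0,0,0],[0,-0.0332,-0.0055,0,0,0,0],[0,-0.0332,-0.0055,0,0,0,0],[0,0,0,0,0,0,0]],
])

```text
clock: 2.65
position: [424.0, 63.1, 231.5]
ee_rot: [-0.682, 0.732, -0.0, 0.001]
contact_force: [0.0, 0.5, -0.4]
gripper_width: 85.6
grasp_force: 0.0
```

```bash
python3 -c "
from h import *
import cv2
go([429.5,91.5,60],-94.2)
d=cams.get_image('scene');f=d['frame']
cv2.imwrite('pics/s1.png',cv2.resize(f[140:260,140:300],None,fx=5,fy=5)) 
for n,p in(('h',[429.6,99.4,75]),('tip',[421.7,-7,3]),('TCP',arm.read_state()['position'])): print(n,((proj(d,p)-[140,140])*5).round())
"
```

```text
t 2.65 pos [424.   63.1 231.5] yaw -94.06 zaxis [ 1.8e-03  9.0e-04 -1.0e+00] F [ 0.   0.5 -0.4] w 85.6
tool shift m [-0.0285 -0.0032  0.1715] turn z 0.14
h [350. 240.]
tip [423. 389.]
TCP [360.  57.]
```

View pics/s1.png

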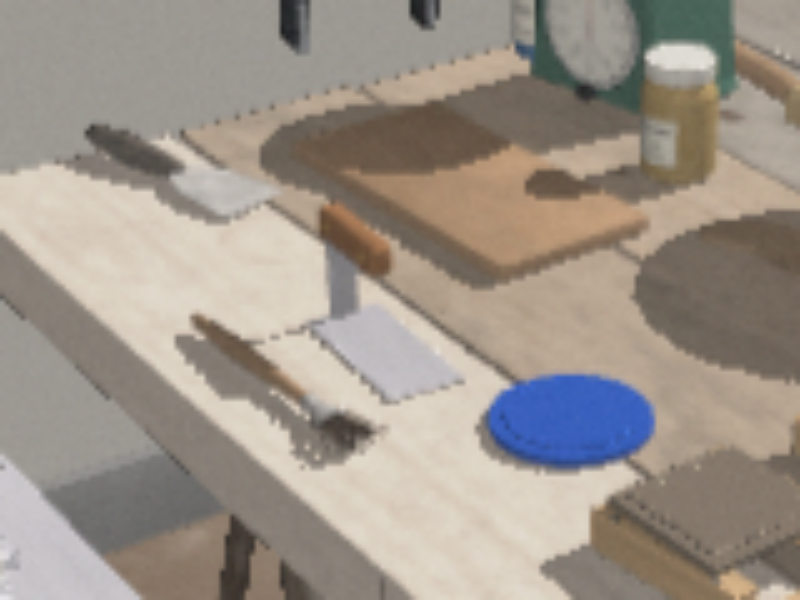

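The scene view shows the handle at crop (355,238), within 5 crop px (about 1 px) of the predicted (350,240). Next I'll descend and grip.

>>> servo_tool([
  [[0,-0.0285,-0.0032,0,0,0,0.14],[0,0,0,0.03,0,0,0],[0,0,0,0.03,0,0,0],[0,0,0,0.03,0,0,0],[0,0,0,0.02,0,0,0],[0,0,0,0,0,0,0],[0,0,0,0,0,0,0]],
])

```text
clock: 3.28
position: [427.3, 86.3, 121.0]
ee_rot: [-0.679, 0.734, 0.0, -0.001]
contact_force: [0.9, 0.7, 1.4]
gripper_width: 85.1
grasp_force: 0.0
```

```bash
python3 -c "
from h import *
go([429.5,91.5,58],-94.2)"
```

```text
t 3.28 pos [427.3  86.3 121. ] yaw -94.42 zaxis [-0.0018 -0.0016 -1.    ] F [0.9 0.7 1.4] w 85.1
tool shift m [-0.0055 -0.0019  0.063 ] turn z -0.22
```

>>> servo_tool([
  [[0,-0.0055,-0.0019,0,0,0,0],[0,0,0,0.02,0,0,0],[0,0,0,0.02,0,0,0],[0,0,0,0.015,0,0,0],[0,0,0,0.008,0,0,0],[0,0,0,0,0,0,0],[0,0,0,0,0,0,0]],
])

```text
clock: 3.87
position: [431.0, 93.1, 59.3]
ee_rot: [-0.68, 0.733, -0.0, 0.001]
contact_force: [0.8, -0.1, -0.3]
gripper_width: 85.3
grasp_force: 0.0
```

```bash
python3 -c "
from h import *
go([429.5,91.5,58],-94.2)"
```

```text
t 3.87 pos [431.   93.1  59.3] yaw -94.3 zaxis [ 1.9e-03  8.0e-04 -1.0e+00] F [ 0.8 -0.1 -0.3] w 85.3
tool shift m [0.0017 0.0014 0.0013] turn z -0.1
```

Closing gradually.

>>> servo_tool([
  [[100,0,0,0,0,0,0],[140,0,0,0,0,0,0],[170,0,0,0,0,0,0],[200,0,0,0,0,0,0],[255,0,0,0,0,0,0],[255,0,0,0,0,0,0],[255,0,0,0,0,0,0],[255,0,0,0,0,0,0],[255,0,0,0,0,0,0],[255,0,0,0,0,0,0]],
])

```text
clock: 4.7
position: [430.5, 92.8, 58.8]
ee_rot: [-0.68, 0.733, -0.0, 0.001]
contact_force: [0.1, -0.5, 4.8]
gripper_width: 19.1
grasp_force: 59.6
```

```bash
python3 -c "
from h import *
go([429.5,91.5,160],-94.2)"
```

```text
t 4.7 pos [430.5  92.8  58.8] yaw -94.29 zaxis [ 1.1e-03  4.0e-04 -1.0e+00] F [ 0.1 -0.5  4.8] w 19.1
tool shift m [ 0.0013  0.0008 -0.1012] turn z -0.09
```

>>> servo_tool([
  [[255,0,0,-0.01,0,0,0],[255,0,0,-0.02,0,0,0],[255,0,0,-0.025,0,0,0],[255,0,0,-0.025,0,0,0],[255,0,0,-0.02,0,0,0],[255,0,0,0,0,0,-4.5],[255,0,0,0,0,0,-4.5],[255,0,0,0,0,0,-4.5],[255,0,0,0,0,0,0],[255,0,0,0,0,0,0]],
])

```text
clock: 5.53
position: [429.2, 92.2, 157.5]
ee_rot: [0.761, -0.649, -0.001, 0.001]
contact_force: [-0.1, 0.5, -2.3]
gripper_width: 19.3
grasp_force: 59.0
```

```bash
python3 -c "
from h import *
go([619.8,-82.6,158],-80.7)"
```

```text
t 5.53 pos [429.2  92.2 157.5] yaw -80.95 zaxis [-2.e-03 -6.e-04 -1.e+00] F [-0.1  0.5 -2.3] w 19.3
tool shift m [ 0.2026 -0.1607 -0.0008] turn z -0.25
```

>>> servo_tool([
  [[255,0.02,-0.016,0,0,0,0],[255,0.026,-0.0205,0,0,0,0],[255,0.026,-0.0205,0,0,0,0],[255,0.026,-0.0205,0,0,0,0],[255,0.026,-0.0205,0,0,0,0],[255,0.026,-0.0205,0,0,0,0],[255,0.026,-0.0205,0,0,0,0],[255,0.0266,-0.0217,0,0,0,0],[255,0,0,0,0,0,0],[255,0,0,0,0,0,0]],
])

```text
clock: 6.37
position: [621.1, -83.1, 156.2]
ee_rot: [0.76, -0.65, -0.001, 0.001]
contact_force: [-0.9, -0.0, -1.7]
gripper_width: 19.1
grasp_force: 59.4
```

>>> servo_tool([
  [[255,0,0,0.02,0,0,0],[255,0,0,0.025,0,0,0],[255,0,0,0.02,0,0,0],[255,0,0,0.01,0,0,0],[255,0,0,0,0,0,0],[255,0,0,0,0,0,0],[255,0,0,0,0,0,0]],
])

```text
clock: 6.95
position: [621.9, -81.5, 84.8]
ee_rot: [0.762, -0.648, 0.001, -0.001]
contact_force: [0.5, -0.4, -1.6]
gripper_width: 19.0
grasp_force: 59.3
```

```bash
python3 -c "
from h import *
import cv2
go([619.8,-82.6,72.8],-80.7)
d=cams.get_image('top');e=cams.get_image('scene')
a=cv2.resize(d['frame'][130:200,220:360],None,fx=5.714,fy=5.714,interpolation=cv2.INTER_CUBIC)
b=cv2.resize(e['frame'][180:260,220:380],None,fx=5,fy=5,interpolation=cv2.INTER_CUBIC)[:,:800]
cv2.imwrite('pics/pre.png',cv2.resize(a,(800,400))); cv2.imwrite('pics/pres.png',b)
"
```

```text
t 6.95 pos [621.9 -81.5  84.8] yaw -80.77 zaxis [ 2.5e-03 -2.0e-04 -1.0e+00] F [ 0.5 -0.4 -1.6] w 19.0
tool shift m [0.0008 0.0023 0.012 ] turn z -0.07
```

View pics/pre.png

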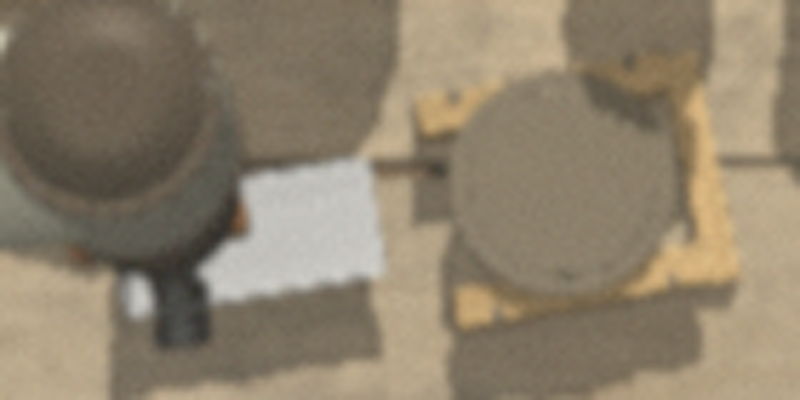

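View pics/pres.png

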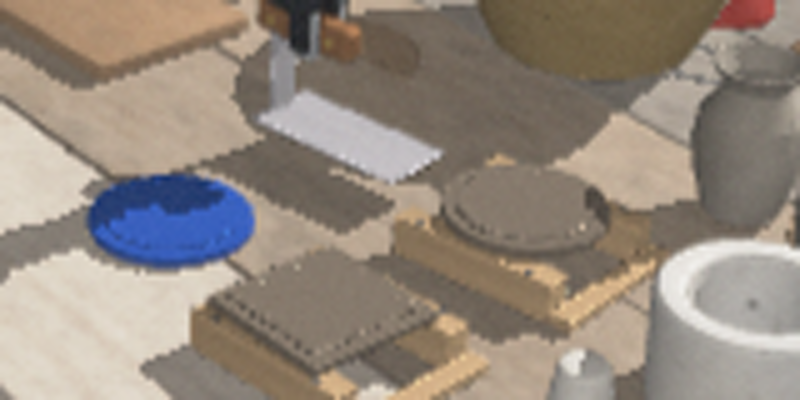

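Top view: blade tip corners at crop (372,157) and (383,275), rack corners at (415,103), (697,57), (738,280) and (460,330). I'll compare them in world coordinates.

Run:
```python
from h import *
d=cams.get_image("top")
def w(cs,z): return np.array([ray(d,((u+.5)/5.714-.5+220,(v+.5)/5.714-.5+130),z)[:2] for u,v in cs])
ang=lambda a,b: np.degrees(np.arctan2(*(b-a)[::-1])).round(1)
B=w([(372,157),(383,275),(130,318),(245,182)],28)
Rk=w([(415,103),(697,57),(738,280),(460,330)],28)
print(B.round(),'tipw',np.linalg.norm(B[0]-B[1]),'ang',ang(B[2],B[1]),ang(B[3],B[0]),ang(B[0],B[1])+90)
print(Rk.round(),ang(Rk[0],Rk[1]),ang(Rk[3],Rk[2]),ang(Rk[1],Rk[2])+90,ang(Rk[0],Rk[3])+90,'len',np.linalg.norm(Rk-np.roll(Rk,-1,0),axis=1))
a=np.radians(-80.8);dx=np.array([np.cos(a),np.sin(a)]);l=np.array([-dx[1],dx[0]])
tip=(B[0]+B[1])/2; o=Rk.mean(0)-9*dx; D=w([(450,182),(681,182),(563,70),(565,298)],38); dc=np.array([D[:2].mean(0),D[2:].mean(0)]).mean(0)
p=arm.read_state()["position"][:2]
print('tip',tip,'tip-TCP along/left',(tip-p)@dx,(tip-p)@l,'rack o',o,'disc',dc,'disc rel',(dc-o)@dx,(dc-o)@l,'tip rel',(tip-o)@dx,(tip-o)@l)
```

```text
[[ 668. -176.]
 [ 608. -182.]
 [ 586.  -54.]
 [ 655. -112.]] tipw 60.34571936611133 ang -80.4 -78.9 -84.80000000000001
[[ 696. -198.]
 [ 719. -341.]
 [ 605. -361.]
 [ 580. -221.]] -80.8 -79.9 -80.19999999999999 -79.0 len [144.96309155 115.41132573 142.63463326 117.77039229]
tip [ 637.94282653 -179.03489306] tip-TCP along/left 98.73180395444824 0.35396745539997687 rack o [ 648.30683825 -271.3685184 ] disc [ 652.99485884 -273.07216695] disc rel 2.4312595701284114 4.355333779692734 tip rel -92.80288055818271 4.531717865231569
```

>>> servo_tool([
  [[255,0,0.0025,0.012,0,0,-0.4],[255,0,0,0,0,0,0],[255,0.01,0,0,0,0,0],[255,0.01,0,0,0,0,0],[255,0.01,0,0,0,0,0],[255,0.01,0,0,0,0,0],[255,0,0,0,0,0,0],[255,0,0,0,0,0,0]],
])

```text
clock: 7.77
position: [625.3, -122.8, 71.4]
ee_rot: [0.763, -0.646, 0.0, -0.0]
contact_force: [-1.2, 0.4, -2.6]
gripper_width: 18.9
grasp_force: 59.3
```

Run:
```python
from h import *
import cv2
a=np.radians(-80.3);dx=np.array([np.cos(a),np.sin(a)]);l=np.array([-dx[1],dx[0]])
t=np.array([648.8,-271.5])+(2.3+57-99.5)*dx+2*l
print(t); go([*t,72.8],-80.3)
e=cams.get_image('scene')
cv2.imwrite('pics/in1.png',cv2.resize(e['frame'][190:250,270:370],None,fx=8,fy=8,interpolation=cv2.INTER_CUBIC))
```

```text
[ 643.99813388 -231.53774178]
t 7.77 pos [ 625.3 -122.8   71.4] yaw -80.52 zaxis [ 3.e-04  1.e-04 -1.e+00] F [-1.2  0.4 -2.6] w 18.9
tool shift m [ 0.1103 -0.0005 -0.0014] turn z -0.22
```

View pics/in1.png

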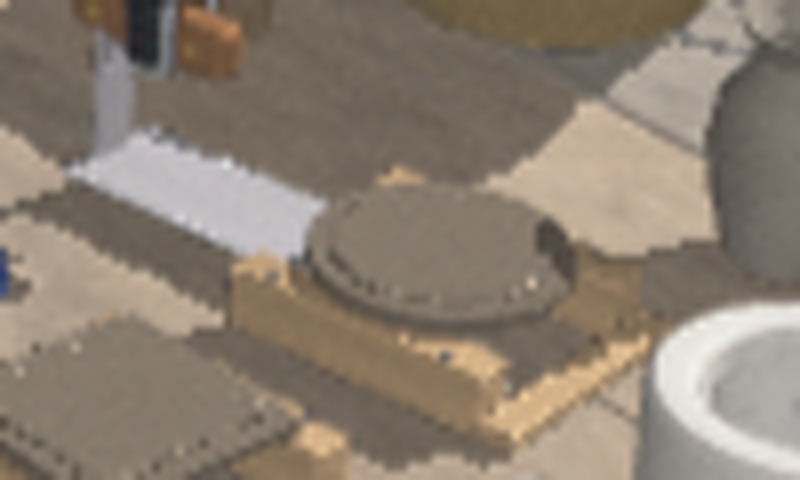

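The blade tip at crop (300,235) is entering the gap between the rails, below the coaster. I'll continue in steps and watch the force.

>>> servo_tool([
  [[255,0.01,0,-0.001,0,0,-0.2],[255,0.012,0,0,0,0,0],[255,0.012,0,0,0,0,0],[255,0.012,0,0,0,0,0],[255,0.01,0,0,0,0,0],[255,0,0,0,0,0,0],[255,0,0,0,0,0,0]],
])

```text
clock: 8.4
position: [634.5, -177.8, 72.0]
ee_rot: [0.764, -0.645, -0.0, 0.0]
contact_force: [0.4, -1.1, -1.6]
gripper_width: 19.0
grasp_force: 59.3
```

>>> servo_tool([
  [[255,0.01,0,0,0,0,0],[255,0.012,0,0,0,0,0],[255,0.012,0,0,0,0,0],[255,0.01,0,0,0,0,0],[255,0.006,0,0,0,0,0],[255,0,0,0,0,0,0],[255,0,0,0,0,0,0]],
])

```text
clock: 8.98
position: [643.0, -226.6, 72.1]
ee_rot: [0.765, -0.645, -0.0, 0.0]
contact_force: [0.1, -0.7, -2.3]
gripper_width: 19.3
grasp_force: 59.3
```

Run:
```python
from h import *
go([644,-231.5,72.8],-80.3)
```

```text
t 8.98 pos [ 643.  -226.6   72.1] yaw -80.27 zaxis [-4.e-04  2.e-04 -1.e+00] F [ 0.1 -0.7 -2.3] w 19.3
tool shift m [ 0.005  -0.0002 -0.0007] turn z 0.03
```

>>> servo_tool([
  [[255,0.005,0,0,0,0,0],[255,0,0,0,0,0,0],[255,0,0,-0.005,0,0,0],[255,0,0,-0.005,0,0,0],[255,0,0,-0.002,0,0,0],[255,0,0,-0.002,0,0,0],[255,0,0,-0.002,0,0,0],[255,0,0,-0.002,0,0,0],[255,0,0,-0.004,0,0,0],[255,0,0,0,0,0,0]],
])

```text
clock: 9.82
position: [644.5, -231.1, 95.2]
ee_rot: [0.765, -0.644, 0.001, -0.0]
contact_force: [-0.6, -0.0, -1.9]
gripper_width: 19.3
grasp_force: 59.3
```

>>> servo_tool([
  [[255,0,0,-0.006,0,0,0],[255,0,0,-0.01,0,0,0],[255,0,0,-0.014,0,0,0],[255,0,0,-0.014,0,0,0],[255,0,0,-0.01,0,0,0],[255,0,0,-0.006,0,0,0],[255,0,0,0,0,0,0],[255,0,0,0,0,0,0]],
])

```text
clock: 10.48
position: [643.9, -230.9, 154.4]
ee_rot: [0.765, -0.644, -0.0, -0.0]
contact_force: [-1.1, 0.2, -3.1]
gripper_width: 19.1
grasp_force: 59.3
```

Run:
```python
from h import *
import cv2
go([627,250,160],-87)
e=cams.get_image('scene')
cv2.imwrite('pics/lift.png',cv2.resize(e['frame'][150:250,240:380],None,fx=5.5,fy=5.5,interpolation=cv2.INTER_CUBIC))
```

```text
t 10.48 pos [ 643.9 -230.9  154.4] yaw -80.22 zaxis [ 2.e-04  4.e-04 -1.e+00] F [-1.1  0.2 -3.1] w 19.1
tool shift m [-0.4768 -0.0651 -0.0054] turn z 6.78
```

View pics/lift.png

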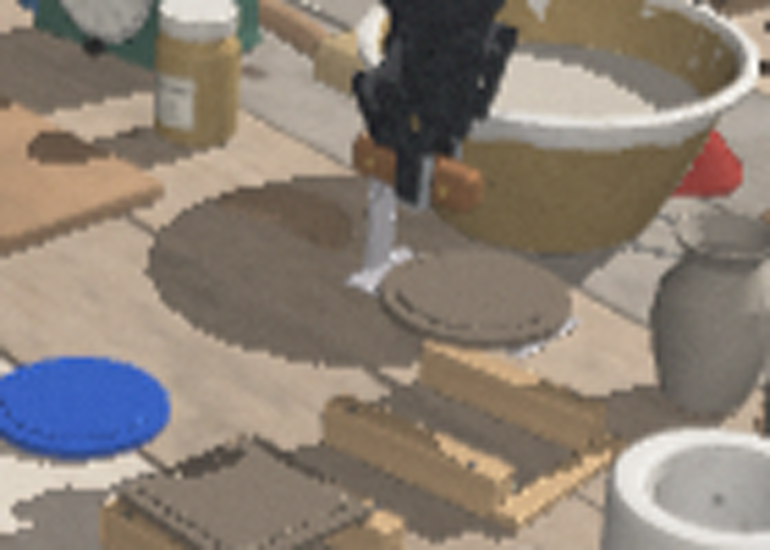

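The coaster lies level on the blade, clear of the stand and the stem, and the tile is undisturbed. Carrying it to the board with gentle ramps.

>>> servo_tool([
  [[255,-0.003,-0.0004,0,0,0,0],[255,-0.006,-0.0008,0,0,0,0],[255,-0.009,-0.0012,0,0,0,0],[255,-0.012,-0.0016,0,0,0,0],[255,-0.015,-0.002,0,0,0,0],[255,-0.018,-0.0024,0,0,0,0],[255,-0.02,-0.0026,0,0,0,0],[255,-0.02,-0.0026,0,0,0,0],[255,-0.02,-0.0026,0,0,0,0],[255,-0.02,-0.0026,0,0,0,0]],
])

```text
clock: 11.37
position: [637.9, -84.4, 154.5]
ee_rot: [0.765, -0.644, -0.0, -0.0]
contact_force: [-0.3, 0.6, -2.8]
gripper_width: 19.2
grasp_force: 59.3
```

>>> servo_tool([
  [[255,-0.02,-0.0026,0,0,0,0],[255,-0.02,-0.0026,0,0,0,0],[255,-0.02,-0.0026,0,0,0,0],[255,-0.02,-0.0026,0,0,0,0],[255,-0.02,-0.0026,0,0,0,0],[255,-0.02,-0.0026,0,0,0,0],[255,-0.02,-0.0026,0,0,0,0],[255,-0.02,-0.0026,0,0,0,0],[255,-0.02,-0.0026,0,0,0,0],[255,-0.02,-0.0026,0,0,0,0]],
])

```text
clock: 12.2
position: [629.1, 117.0, 154.5]
ee_rot: [0.765, -0.644, -0.0, -0.0]
contact_force: [0.3, 0.6, -3.1]
gripper_width: 19.1
grasp_force: 59.3
```

>>> servo_tool([
  [[255,-0.02,-0.0026,0,0,0,0],[255,-0.02,-0.0026,0,0,0,0],[255,-0.02,-0.0026,0,0,0,0],[255,-0.02,-0.0026,0,0,0,0],[255,-0.018,-0.0024,0,0,0,0],[255,-0.015,-0.002,0,0,0,0],[255,-0.012,-0.0016,0,0,0,0],[255,-0.009,-0.0012,0,0,0,0],[255,-0.006,-0.0008,0,0,0,0],[255,-0.003,-0.0004,0,0,0,0]],
])

```text
clock: 13.03
position: [624.0, 259.4, 154.2]
ee_rot: [0.765, -0.644, -0.0, 0.0]
contact_force: [-0.0, -0.7, -2.9]
gripper_width: 18.9
grasp_force: 59.3
```

>>> servo_tool([
  [[255,0,0,0,0,0,0],[255,0,0,0,0,0,0.5],[255,0,0,0,0,0,1.2],[255,0,0,0,0,0,1.7],[255,0,0,0,0,0,1.7],[255,0,0,0,0,0,1.2],[255,0,0,0,0,0,0.5],[255,0,0,0,0,0,0],[255,0,0,0,0,0,0]],
])

```text
clock: 13.78
position: [624.1, 258.4, 154.4]
ee_rot: [0.725, -0.689, 0.0, -0.0]
contact_force: [0.4, -0.1, -3.9]
gripper_width: 19.0
grasp_force: 59.3
```

Run:
```python
from h import *
go([623.5,275,74.8],-87)
```

```text
t 13.78 pos [624.1 258.4 154.4] yaw -87.02 zaxis [ 0. -0. -1.] F [ 0.4 -0.1 -3.9] w 19.0
tool shift m [-0.0166 -0.0002  0.0796] turn z -0.02
```

>>> servo_tool([
  [[255,-0.003,0,0.003,0,0,0],[255,-0.004,0,0.008,0,0,0],[255,-0.003,0,0.012,0,0,0],[255,0,0,0.015,0,0,0],[255,0,0,0.013,0,0,0],[255,0,0,0.01,0,0,0],[255,0,0,0.006,0,0,0],[255,0,0,0.004,0,0,0],[255,0,0,0.002,0,0,0],[255,0,0,0,0,0,0]],
])

```text
clock: 14.62
position: [623.6, 268.8, 81.1]
ee_rot: [0.725, -0.688, 0.0, 0.0]
contact_force: [-0.3, -0.2, -2.3]
gripper_width: 19.2
grasp_force: 59.2
```

Run:
```python
from h import *
import cv2
go([623.5,268,74.8],-87)
e=cams.get_image('scene');d=cams.get_image('top')
a=cv2.resize(e['frame'][130:220,180:290],(550,450),interpolation=cv2.INTER_CUBIC)
b=cv2.resize(d['frame'][120:230,70:130+80],(250,196))
im=np.zeros((450,800,3),np.uint8); im[:,:550]=a; im[:196,550:]=b
cv2.imwrite('pics/low.png',im)
```

```text
t 14.62 pos [623.6 268.8  81.1] yaw -87.0 zaxis [-1.e-04 -2.e-04 -1.e+00] F [-0.3 -0.2 -2.3] w 19.2
tool shift m [0.0008 0.0001 0.0063] turn z -0.0
```

View pics/low.png

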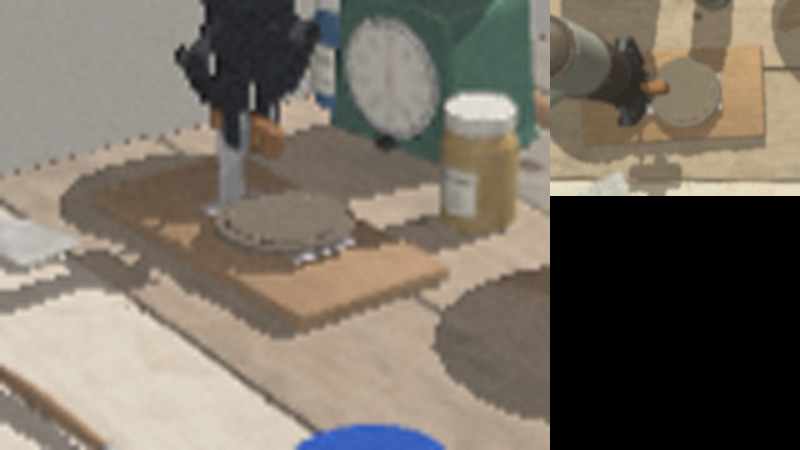

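The lifter and coaster hover over the middle of the board and are well within its edges. Lowering gently until the force shows contact.

>>> servo_tool([
  [[255,0,0,0.002,0,0,0],[255,0,0,0.002,0,0,0],[255,0,0,0.001,0,0,0],[255,0,0,0,0,0,0],[255,0,0,0,0,0,0]],
])

```text
clock: 15.13
position: [623.5, 268.7, 76.3]
ee_rot: [0.725, -0.688, 0.0, 0.0]
contact_force: [0.4, -0.1, -3.0]
gripper_width: 18.9
grasp_force: 59.2
```

>>> servo_tool([
  [[255,0,0,0.0007,0,0,0],[255,0,0,0,0,0,0],[255,0,0,0,0,0,0]],
])

```text
clock: 15.38
position: [623.5, 268.7, 75.6]
ee_rot: [0.725, -0.688, -0.0, 0.0]
contact_force: [-0.3, 0.6, -2.4]
gripper_width: 19.1
grasp_force: 59.2
```

>>> servo_tool([
  [[255,0,0,0.0006,0,0,0],[255,0,0,0,0,0,0],[255,0,0,0,0,0,0]],
])

```text
clock: 15.63
position: [623.5, 268.7, 75.0]
ee_rot: [0.725, -0.688, -0.0, 0.0]
contact_force: [0.4, -0.6, -2.8]
gripper_width: 19.1
grasp_force: 59.2
```

>>> servo_tool([
  [[255,0,0,0.0004,0,0,0],[255,0,0,0,0,0,0],[255,0,0,0,0,0,0]],
])

```text
clock: 15.88
position: [623.6, 268.7, 74.9]
ee_rot: [0.725, -0.688, 0.0, -0.0]
contact_force: [-0.8, -0.0, -1.9]
gripper_width: 19.2
grasp_force: 59.5
```

>>> servo_tool([
  [[255,0,0,0.0006,0,0,0],[255,0,0,0,0,0,0],[255,0,0,0,0,0,0]],
])

```text
clock: 16.13
position: [623.6, 268.7, 74.8]
ee_rot: [0.725, -0.688, 0.0, -0.0]
contact_force: [-2.4, 0.2, 2.7]
gripper_width: 19.1
grasp_force: 60.1
```

>>> servo_tool([
  [[255,0,0,0.0005,0,0,0],[255,0,0,0,0,0,0],[255,0,0,0,0,0,0]],
])

```text
clock: 16.38
position: [623.6, 268.7, 74.8]
ee_rot: [0.725, -0.688, 0.0, -0.0]
contact_force: [-3.1, -0.0, 6.5]
gripper_width: 19.3
grasp_force: 60.4
```

Contact at z = 74.8, exactly as predicted. Opening gradually and retreating straight up.

>>> servo_tool([
  [[200,0,0,0,0,0,0],[180,0,0,0,0,0,0],[160,0,0,0,0,0,0],[130,0,0,0,0,0,0],[100,0,0,0,0,0,0],[60,0,0,0,0,0,0],[60,0,0,0,0,0,0],[60,0,0,0,0,0,0]],
])

```text
clock: 17.05
position: [623.6, 268.7, 73.4]
ee_rot: [0.725, -0.688, -0.0, 0.0]
contact_force: [0.1, 0.2, 0.2]
gripper_width: 65.0
grasp_force: 0.0
```

>>> servo_tool([
  [[60,0,0,-0.005,0,0,0],[60,0,0,-0.015,0,0,0],[60,0,0,-0.025,0,0,0],[60,0,0,-0.03,0,0,0],[60,0,0,-0.03,0,0,0],[60,0,0,-0.03,0,0,0],[60,0,0,-0.02,0,0,0],[60,0,0,0,0,0,0],[60,0,0,0,0,0,0]],
])

```text
clock: 17.8
position: [624.0, 269.0, 230.7]
ee_rot: [0.725, -0.688, 0.0, -0.002]
contact_force: [-0.1, 0.2, -0.9]
gripper_width: 65.2
grasp_force: 0.0
```

Run:
```python
from h import *
import cv2
go([623.5,268,230],-87)
e=cams.get_image('scene')
cv2.imwrite('pics/fin.png',cv2.resize(e['frame'][130:270,150:370],(770,490),interpolation=cv2.INTER_CUBIC))
```

```text
t 17.8 pos [624.  269.  230.7] yaw -87.02 zaxis [ 0.0031  0.0025 -1.    ] F [-0.1  0.2 -0.9] w 65.2
tool shift m [0.001  0.0005 0.0007] turn z -0.02
```

View pics/fin.png

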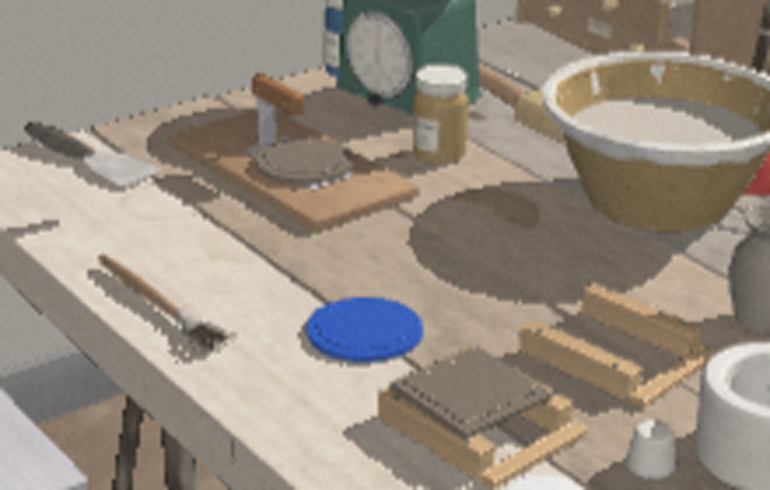

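The lifter stands flat on the board with the coaster on its blade at (300,160), the tile is still on its stand, and the gripper is clear.

```bash
python3 -c "
from bench import ticket
print(ticket.job_done())"
```

```text
the job is handed in; nothing more can be done
None
```

The lifter is flat on the ware board with the coaster on its blade and the gripper clear, the square tile was left alone, and I handed the job in at about 18 s of the 54 s; no verdict came back.

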